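# Vent the clamping box and hold its sprung lid at the set pointer

### The job

The vacuum clamping box has finished with its rib pieces: first, with the lid still shut, press the mushroom-headed vent plunger on its valve block fully down to the stop for a moment, and let it spring back up. Then take the lid by its bow handle, raise it against its spring hinge until the lid lies in line with the pointer arm set on the quadrant beside it, and finish while still holding the lid there by its handle. Do not push the pointer out of its setting, and leave everything else on the bench where it is.

Things in the scene. Friction and masses are not known exactly. Their poses are not given: they have to be found in the camera images.
- clampbox: Fixed plywood box with aluminium corners, 220 x 220 x 80 mm high; origin under its centre on the bench. Its own z is up; the lid's hinge runs along its own +x edge (parallel to y), the handle is at its -x side, the quadrant with the pointer on its +y side, and a grey valve block with the plunger (150 along x, 75 along y, 50 mm high) stands against its -y side.
- plunger (a joint): Travel of the vent plunger in m: 0 = up, 0.014 = down on its stop. A spring returns it: about 2 N to start, 7 N at the stop.
- plunger_top (a point): Centre of the top of the plunger's black mushroom head, 34 mm across, 12 mm thick; top 89 mm above the bench when up; moves straight down. At (45, -150) mm in the box's own x, y. The low round gauge 42 mm across (top at 69 mm), 90 mm from it towards the handle side, is not the plunger and does not move.
- lid (a joint): Opening angle of the lid in rad: 0 = shut, grows as the handle side rises, up to 1.25. A spring in the hinge pulls it shut (with its weight, about 5 N at the handle at first and 9 N at 0.75 rad); let go, it falls shut.
- lid_hinge (a point): Middle of the hinge axis, 86 mm above the bench at +110 mm along the box's own x; the lid turns about the box's own y through this point.
- lid_edge (a point): Middle of the lid's free edge, 225 mm from the hinge axis; it turns with the lid. The lid is an aluminium plate 225 x 224 mm, 12 mm thick; this point and the hinge axis lie at mid thickness. Its own x points from the free edge to the hinge, in the plane of the lid.
- handle_mid (a point): Middle of the round steel grip bar of the bow handle, 12 mm thick, 110 mm long, parallel to the hinge. Lid shut: 118 mm above the bench (32 mm above the hinge axis), 265 mm from the hinge along the lid, 40 mm beyond the lid's free edge, 26 mm above its top face. The bar can turn between fingers that pinch it, so the gripper need not tilt with the lid.
- pointer (a joint): Angle in rad at which the pointer arm is set, 0 to 1.1 (here 0.4 to 0.75), measured like the lid's: when the lid's angle equals this, the lid lies in line with the pointer. Held by stiff friction.
- pointer_tip (a point): Free tip of the pointer, a dark steel strip 12 mm high and 170 mm long with a small black clamp knob, turning about the lid's hinge axis, 15 mm beside the lid's edge on the quadrant side; points up at the set angle. Its own x points from the tip to the hinge axis.
- glue_bottle: White glue bottle, 60 mm across, 150 mm tall; origin at its foot; leave alone.
- rib: Loose wooden rib piece, a flat A shape about 120 x 60 mm, 12 mm thick; origin at its underside; leave alone.
- pine_block: Pine block 90 x 40 x 35 mm; origin under its centre; leave alone.
- screw_jar: Low clear jar, 60 mm across, 60 mm tall; origin at its foot; leave alone.
- screwdriver: Screwdriver about 200 mm long lying on the bench; leave alone.
- mug: White mug, 80 mm across, 90 mm tall; origin at its foot; leave alone.
- plane: Small steel hand plane 150 x 45 mm, 52 mm high; origin under its centre; leave alone.

How it is judged:
By the outcome, as a careful person would: the job done as asked, in the order asked, and still so for the second after the job is handed in, while the arm keeps its last pose, push and grip.
It also fails if it takes over 48 s, if anything falls off the work surface, if the arm or the gripper's body presses on something with over 40 N, if the wrist force passes 120 N, or if a joint passes its speed limit or range.

### The arm

A 7-joint arm with a two-finger parallel gripper is mounted at the origin on the work surface. World frame = base frame: x ahead of the robot, y to its left, z up, the work surface at z = 0. Lengths are in m, angles in rad, forces in N, time in s.
With the tool pointing down it reaches from about 0.4 to 0.85 m from the base axis. Payload 4.5 kg.
Tool frame: the origin (TCP) lies on the centre line of the jaws, within the pads' length; the fingertips stand 22 mm ahead of it and the grasp point (between the pads) lies 3 mm ahead of it; z points along the fingers, y is the direction in which the jaws open and shut (so a half turn about z gives the same grasp; the last joint's range is limited). The gripper opens to 88 mm and grips with 3 to 60 N. Pads are 18 mm wide; open, the fingers measure 123 mm over their backs; the gripper's body (75 mm by 187 mm) begins 45 mm behind the grasp point.
Start: joints at [1.256, 0.689, -0.195, 1.565, 0.157, 0.902, -0.215], TCP at [0.214, -0.587, 0.261] pointing down, gripper open.
Joint ranges: [-3.01, 3.01], [-0.46, 2.08], [-1.47, 1.51], [0.13, 2.56], [-1, 4.14], [0.04, 2.09], [-2.66, 2.66]. Speed limits (rad/s): [2.57, 2.57, 3.14, 3.14, 3.14, 3.14, 3.14].

### API

Orientations are given as a 3x3 rotation matrix whose columns are the frame's x, y, z axes.
In Python, from cell import robot gives the robot as it stands. Calls block until the motion is done:
- robot.goto(position, orientation): joint-space move of the TCP to a pose.
- robot.move_straight(position, frame=None, feed=0.15, stop_force=None): straight line of the TCP; frame=None keeps the orientation; feed is the mean speed in m/s. With stop_force (N) it stops when the force on the tool has changed by that much, and returns True; else False.
- robot.goto_joints(angles): joint-space move.
- robot.gripper_to(opening): finger opening in m; the grip force is fixed at half the most; returns when the fingers have stopped.
- robot.hold(seconds).
- robot.inverse_kinematics(position, orientation): joint angles nearest the present ones, or None.
- robot.observe(): the state.
- robot.grab_frame(name): name is "side" or "top" or "wrist"; returns a dict with "pixels" (400x640x3 uint8, red, green, blue), "range_z" (400x640 float32, m along the optical axis (not along the pixel's ray), 0 where there is no reading), "vertical_fov" (degrees; the focal length in pixels is half the picture's height over the tangent of half this angle, whatever the lens; pixels are square), "cx", "cy" (the principal point, pixels), "pose" (4x4, takes a point from camera to world coordinates). Camera axes: x right, y down, z forward; pixel columns grow to the right and rows downward; lengths in m; the calibration is good to about 2 mm. A picture is of the moment at which its call begins.
A pose or a line that the arm cannot do raises robot.IKError and nothing moves.
- robot.finish_job(): hands the job in, once; it reports no verdict.
The state is a dict: "time_s": time; "joint_pos": joint angles; "qd": joint speeds; "joint_torque": joint torques, N m; "tcp_pos": TCP position; "tool_rot": TCP orientation; "contact_force": force on the tool from outside, world axes, zero at the start; "torque": the same for the moment, N m; "grip_width": finger opening in m.
Only numpy, scipy, OpenCV 4.12 (cv2) and the standard library are available. Lean on these libraries where they do the work, as an engineer would, in place of code of your own. Each camera call takes 0.05 s, during which the arm holds its last target.

## Working session

There is one attempt and no reset: what is moved stays moved. The work goes in short steps, each a Python script; the robot and the scene stay as the last script left them, time stands still between calls to the robot, and variables do not carry over. Pictures are saved under pics/ and viewed, and the job is handed in when it is done.

```bash
ls; mkdir -p pics
cat > h.py <<'E'
import numpy as np, cv2
from cell import robot
def grab(n,fn):
    f=robot.grab_frame(n); cv2.imwrite('pics/'+fn+'.png',f['pixels'][:,:,::-1]); np.savez('pics/'+fn+'.npz',**f); return f
def K(f):
    return 200/np.tan(np.radians(f['vertical_fov'])/2)
def pt(f,u,v,z=None):
    fl=K(f); d=np.array([(u-f['cx'])/fl,(v-f['cy'])/fl,1.])
    P=f['pose']; 
    if z is None: return P[:3,:3]@(d*f['range_z'][int(round(v)),int(round(u))])+P[:3,3]
    w=P[:3,:3]@d; return P[:3,3]+w*(z-P[2,3])/w[2]
def cloud(f):
    fl=K(f); v,u=np.mgrid[:400,:640]; r=f['range_z']
    p=np.stack([(u-f['cx'])/fl*r,(v-f['cy'])/fl*r,r],-1)
    w=p@f['pose'][:3,:3].T+f['pose'][:3,3]; w[r==0]=np.nan; return w
def load(fn): return dict(np.load('pics/'+fn+'.npz'))
E
python3 - <<'E'
from h import *
for n in('top','side','wrist'):
    f=grab(n,n+'0'); print(n,f['vertical_fov'],f['cx'],f['cy'],np.round(f['pose'],3).tolist())
s=robot.observe(); print({k:np.round(v,3).tolist() for k,v in s.items()})
E
```

```text
pics
top 51.47925792165879 311.4458040064913 203.47259015316737 [[-0.02, -0.989, 0.149, 0.388], [-1.0, 0.021, -0.001, 0.026], [-0.002, -0.149, -0.989, 1.278], [0.0, 0.0, 0.0, 1.0]]
side 48.713277096594 322.3925978625908 205.48494374880113 [[-0.945, -0.211, 0.248, 0.212], [-0.326, 0.607, -0.725, 1.102], [0.003, -0.766, -0.642, 1.049], [0.0, 0.0, 0.0, 1.0]]
wrist 61.33714057055527 321.8124104802075 197.99537449124153 [[0.343, -0.89, -0.3, 0.291], [-0.94, -0.325, -0.107, -0.558], [-0.003, 0.319, -0.948, 0.384], [0.0, 0.0, 0.0, 1.0]]
{'time_s': 0.15, 'joint_pos': [1.256, 0.69, -0.195, 1.566, 0.157, 0.902, -0.215], 'qd': [0.001, -0.003, 0.0, -0.004, 0.001, -0.001, 0.001], 'joint_torque': [-0.002, -52.786, -1.269, -15.358, -0.053, 0.004, 0.0], 'tcp_pos': [0.213, -0.587, 0.26], 'tool_rot': [[0.94, 0.342, -0.001], [0.342, -0.94, 0.001], [-0.0, -0.001, -1.0]], 'contact_force': [0.25, -0.181, -0.358], 'torque': [-0.028, -0.002, -0.019], 'grip_width': 0.088}
```

View pics/top0.png

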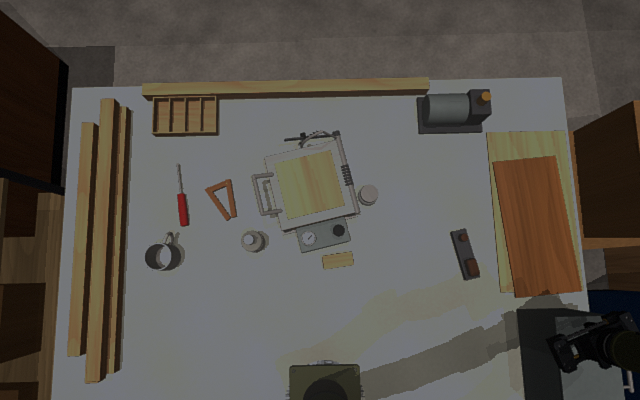

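View pics/side0.png

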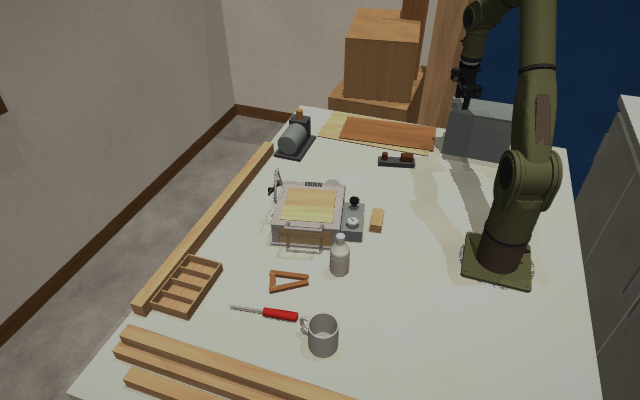

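The top view shows the box at about (312,182), with the handle at (263,195) on the left and the hinge on the right. The pointer and quadrant are at (315,138), the plunger at (338,230) and the gauge at (307,238). I'll zoom in and measure.

Run:
```python
from h import *
def zoom(fn,b,o,g=1.5):
    im=cv2.imread('pics/'+fn+'.png')[b[1]:b[3],b[0]:b[2]]
    s=min(800/im.shape[1],600/im.shape[0]); im=cv2.resize(im,None,fx=s,fy=s,interpolation=cv2.INTER_CUBIC)
    cv2.imwrite('pics/'+o+'.png',np.clip(im*g,0,255).astype('uint8'))
zoom('top0',(235,115,395,235+10),'ztop',1.3)
zoom('side0',(255,160,395,265),'zside',1.3)
f=load('top0'); c=cloud(f)
for u,v in [(338,230),(338,229),(307,238),(263,195),(260,195),(310,180),(348,175),(288,139),(300,139),(350,165),(252,240),(368,194),(338,261)]: print(u,v,np.round(c[v,u],3), np.round(pt(f,u,v,.089),3))
```

```text
338 230 [ 0.488 -0.049  0.092] [ 0.488 -0.05   0.089]
338 229 [ 0.491 -0.05   0.09 ] [ 0.491 -0.05   0.089]
307 238 [0.469 0.04  0.069] [0.467 0.04  0.089]
263 195 [ 0.611  0.176 -0.002] [0.595 0.166 0.089]
260 195 [0.61  0.185 0.001] [0.595 0.174 0.089]
310 180 [0.635 0.028 0.094] [0.636 0.028 0.089]
348 175 [ 0.647 -0.083  0.099] [ 0.649 -0.084  0.089]
288 139 [0.74  0.087 0.159] [0.762 0.091 0.089]
300 139 [0.746 0.054 0.136] [0.761 0.055 0.089]
350 165 [ 0.7   -0.099  0.003] [ 0.679 -0.091  0.089]
252 240 [0.461 0.189 0.148] [0.465 0.197 0.089]
368 194 [ 0.597 -0.144  0.058] [ 0.591 -0.14   0.089]
338 261 [ 0.401 -0.05   0.035] [ 0.4   -0.047  0.089]
```

View pics/ztop.png

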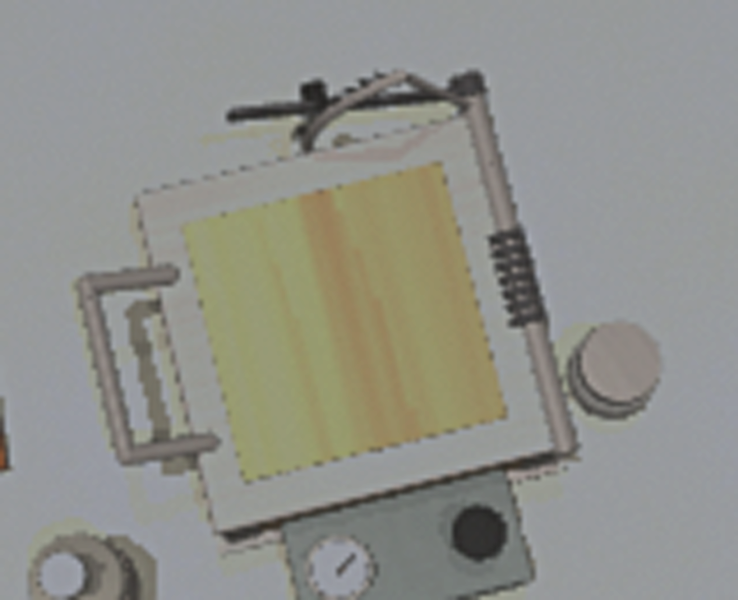

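View pics/zside.png

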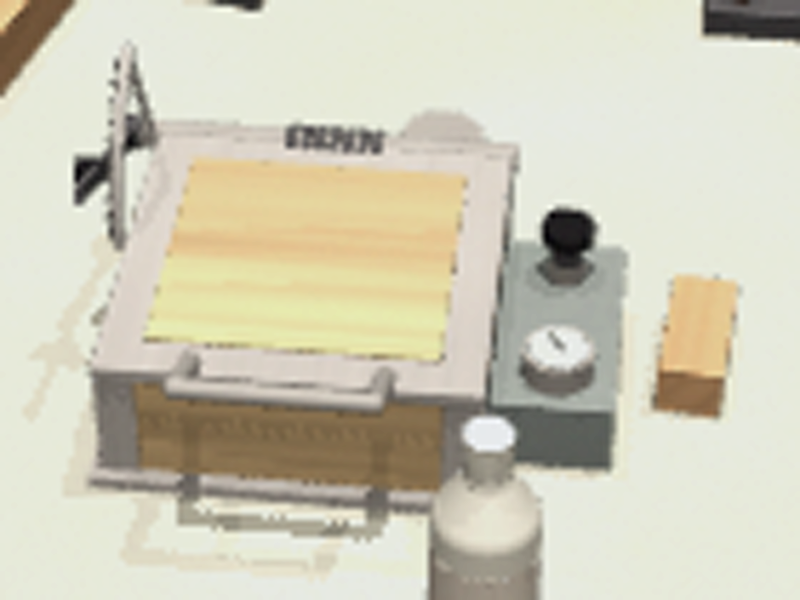

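Run:
```python
from h import *
f=load('top0'); c=cloud(f)
reg=np.zeros((400,640),bool); reg[130:230,240:362]=1
m=reg&(c[...,2]>.084)&(c[...,2]<.104)
n,l,s,_=cv2.connectedComponentsWithStats(m.astype('uint8')); k=1+s[1:,4].argmax()
p=c[l==k]; print(s[k],np.median(p[:,2]))
r=cv2.minAreaRect((p[:,:2]*1000).astype('float32')); print(r); print(cv2.boxPoints(r))
# wood panel
hsv=cv2.cvtColor(f['pixels'],cv2.COLOR_RGB2HSV)
w=reg&(hsv[...,1]>70)&(hsv[...,0]>12)&(hsv[...,0]<40)
n,l,s,_=cv2.connectedComponentsWithStats(w.astype('uint8')); k=1+s[1:,4].argmax(); ct=max(cv2.findContours((l==k).astype('uint8'),0,1)[0],key=len)[:,0]
q=np.array([pt(f,u,v,.092)[:2]*1000 for u,v in ct]).astype('float32'); print(cv2.minAreaRect(q))
# pointer pixels: above lid, x beyond
ref=reg&(c[...,2]>.115)&(np.mgrid[:400,:640][0]<165)
for v,u in np.argwhere(ref): print(u,v,np.round(c[v,u],3),f['pixels'][v,u].mean().round())
```

```text
[ 264  131   97   99 6108] 0.09304257237098945
((635.7091674804688, 30.16474151611328), (252.9191131591797, 245.2820587158203), 12.835847854614258)
[[ 485.16403  121.64697]
 [ 539.6555  -117.50563]
 [ 786.2543   -61.31749]
 [ 731.7628   177.83511]]
((629.028564453125, 11.532142639160156), (168.91519165039062, 127.93666076660156), 12.954638481140137)
321 130 [ 0.754 -0.005  0.189] 107.0
322 130 [ 0.754 -0.008  0.188] 108.0
316 131 [0.752 0.009 0.187] 70.0
317 131 [0.754 0.006 0.183] 56.0
318 131 [0.753 0.003 0.185] 80.0
319 131 [0.754 0.    0.183] 102.0
320 131 [ 0.751 -0.002  0.19 ] 105.0
321 131 [ 0.751 -0.005  0.191] 108.0
322 131 [ 0.751 -0.008  0.188] 102.0
323 131 [ 0.753 -0.011  0.185] 66.0
324 131 [ 0.756 -0.014  0.174] 79.0
313 132 [0.752 0.017 0.179] 52.0
316 132 [0.752 0.009 0.18 ] 95.0
317 132 [0.751 0.006 0.182] 98.0
318 132 [0.75  0.003 0.186] 104.0
319 132 [0.75  0.    0.183] 102.0
320 132 [ 0.75  -0.002  0.185] 96.0
321 132 [ 0.749 -0.005  0.188] 85.0
322 132 [ 0.75  -0.008  0.184] 79.0
323 132 [ 0.751 -0.011  0.181] 54.0
324 132 [ 0.752 -0.013  0.177] 62.0
325 132 [ 0
[... 5877 characters left out ...]
4] 62.0
304 140 [0.743 0.043 0.138] 76.0
305 140 [0.74  0.04  0.148] 78.0
306 140 [0.74  0.037 0.148] 70.0
307 140 [0.739 0.034 0.151] 74.0
303 141 [0.74  0.046 0.136] 72.0
304 141 [0.74  0.043 0.136] 70.0
305 141 [0.739 0.04  0.141] 66.0
306 141 [0.738 0.037 0.144] 86.0
300 142 [0.742 0.054 0.122] 44.0
301 142 [0.743 0.052 0.119] 50.0
302 142 [0.74  0.049 0.127] 68.0
303 142 [0.738 0.046 0.133] 67.0
304 142 [0.738 0.043 0.133] 63.0
305 142 [0.74  0.04  0.127] 84.0
301 143 [0.739 0.052 0.12 ] 49.0
302 143 [0.737 0.049 0.126] 63.0
303 143 [0.737 0.046 0.127] 59.0
304 143 [0.738 0.043 0.126] 87.0
301 144 [0.737 0.052 0.117] 56.0
302 144 [0.737 0.049 0.12 ] 54.0
303 144 [0.736 0.046 0.122] 73.0
```

Coarse box pose: centre about (0.625, 0.028), box x direction about (0.223, -0.975). Next I'll take closer wrist views: one pointing down, one tilted so it looks across at the pointer.

```bash
cat >> h.py <<'E'
th=np.radians(12.9); BX=np.array([np.sin(th),-np.cos(th),0]); BY=np.array([np.cos(th),np.sin(th),0]); Z=np.array([0,0,1.])
def tool(tilt=0,flip=False):
    # tool x = -BY (or +BY); tilt>0 leans tool z toward +BY
    z=-Z*np.cos(tilt)+BY*np.sin(tilt)
    y=-BX if not flip else BX
    return np.stack([np.cross(y,z),y,z],1)
def zoomf(f,o,b=(0,0,640,400),g=1.3):
    im=f['pixels'][b[1]:b[3],b[0]:b[2],::-1]; s=min(800/im.shape[1],600/im.shape[0])
    cv2.imwrite('pics/'+o+'.png',np.clip(cv2.resize(im,None,fx=s,fy=s,interpolation=cv2.INTER_CUBIC)*g,0,255).astype('uint8'))
E
python3 - <<'E'
from h import *
print(tool().round(2).tolist())
for fl in(0,1):
  for p,t in [((.58,.05,.36),0),((.52,.04,.36),.5),((.489,-.049,.15),0),((.59,.179,.118),0),((.59,.14,.3),0)]:
    q=robot.inverse_kinematics(p,tool(t,fl)); print(fl,p,t,None if q is None else np.round(q,2))
E
```

```text
[[-0.97, -0.22, 0.0], [-0.22, 0.97, 0.0], [-0.0, -0.0, -1.0]]
0 (0.58, 0.05, 0.36) 0 [ 0.4   0.7  -1.07  1.54  0.63  1.28  1.04]
0 (0.52, 0.04, 0.36) 0.5 [ 0.5   0.36 -0.87  2.14  0.9   0.38  0.74]
0 (0.489, -0.049, 0.15) 0 [ 0.44  0.8  -0.73  2.05  0.9   0.66  0.89]
0 (0.59, 0.179, 0.118) 0 [ 0.05  0.99 -0.81  1.68  0.9   0.88  0.66]
0 (0.59, 0.14, 0.3) 0 [ 0.21  0.78 -1.01  1.55  0.7   1.2   0.86]
1 (0.58, 0.05, 0.36) 0 [-0.03  0.53 -0.22  1.56  0.13  1.07 -1.63]
1 (0.52, 0.04, 0.36) 0.5 [ 0.11  0.28 -0.33  2.15  0.32  0.23 -1.82]
1 (0.489, -0.049, 0.15) 0 [ 0.02  0.7  -0.03  2.07  0.05  0.37 -1.39]
1 (0.59, 0.179, 0.118) 0 [-0.42  0.87  0.09  1.71 -0.13  0.57 -1.6 ]
1 (0.59, 0.14, 0.3) 0 [-0.22  0.62 -0.16  1.58  0.11  0.95 -1.76]
```

Run:
```python
from h import *
robot.goto((.58,.05,.36),tool()); f=grab('wrist','w1'); zoomf(f,'w1z')
robot.goto((.52,.04,.36),tool(.5)); f=grab('wrist','w2'); zoomf(f,'w2z')
s=robot.observe(); print(s['time_s'],s['tcp_pos'])
```

```text
3.6917 [0.52164217 0.04014024 0.36073318]
```

View pics/w1z.png

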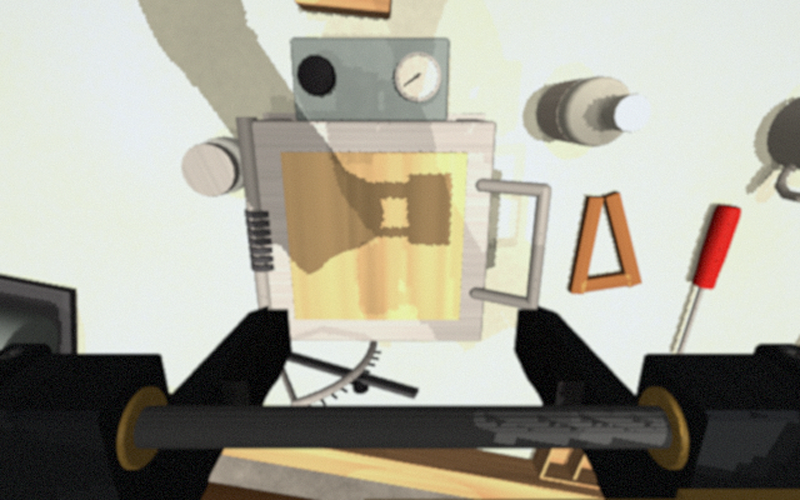

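View pics/w2z.png

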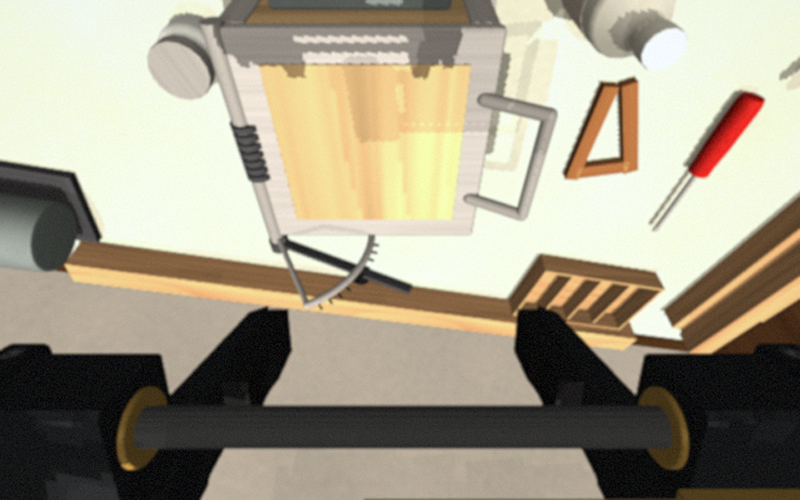

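w1 shows the plunger at about (316,75), the gauge at (416,78), the handle bar from (545,185) to (535,305), and the pointer from (290,358) to (415,392). All of these are in the 800-px scaled picture. w2 shows the pointer from (285,243) to (410,288). Next I'll turn these into points.

Run:
```python
from h import *
def box(p,O): d=np.asarray(p)-O; return np.stack([d@BX,d@BY,np.asarray(p)[...,2]],-1)
O=np.array([.625,.028,0])
w1,w2=load('w1'),load('w2')
# plunger
for fn,b in(('w1',(230,30,275,85)),('top0',(325,222,350,240))):
    f=load(fn); g=f['pixels'].mean(-1); m=np.zeros(g.shape,bool); m[b[1]:b[3],b[0]:b[2]]=g[b[1]:b[3],b[0]:b[2]]<45
    c=cloud(f); m&=(c[...,2]>.07)
    ct=max(cv2.findContours(m.astype('uint8'),0,1)[0],key=cv2.contourArea); (u,v),r=cv2.minEnclosingCircle(ct)
    M=cv2.moments(ct); u2,v2=M['m10']/M['m00'],M['m01']/M['m00']
    print(fn,'plunger px',u2,v2,r,pt(f,u2,v2,.089).round(4),'depth z',np.nanmedian(c[int(v2)-2:int(v2)+3,int(u2)-2:int(u2)+3].reshape(-1,3),0).round(4))
for fn in('top0','w1','w2'):
    f=load(fn); c=cloud(f); b=box(c,O)
    # lid face edge fit: points z .086-.098 within lid
    m=(c[...,2]>.087)&(c[...,2]<.097)&(np.abs(b[...,1])<.13)&(np.abs(b[...,0])<.13)
    n,l,s,_=cv2.connectedComponentsWithStats(m.astype('uint8')); k=1+s[1:,4].argmax(); p=b[l==k]
    print(fn,'lid x',np.percentile(p[:,0],[1,99]).round(4),'y',np.percentile(p[:,1],[.5,99.5]).round(4),'z',np.median(p[:,2]).round(4))
    m=(c[...,2]>.105)&(c[...,2]<.13)&(b[...,0]>-.18)&(b[...,0]<-.145)&(np.abs(b[...,1])<.06)
    p=b[m]; 
    if len(p)>5: print(fn,'bar n',len(p),'mean',p.mean(0).round(4),'y',p[:,1].min().round(3),p[:,1].max().round(3),'ztop',np.percentile(p[:,2],90).round(4),'slope',np.polyfit(p[:,1],p[:,0],1)[0].round(4))
```

```text
w1 plunger px 252.8905945419103 60.09356725146199 15.811488151550293 [ 0.4901 -0.048   0.089 ] depth z [ 0.4903 -0.049   0.0892]
top0 plunger px 338.0995934959349 229.97560975609755 5.540363788604736 [ 0.4885 -0.0498  0.089 ] depth z [ 0.4912 -0.0496  0.0907]
top0 lid x [-0.1105  0.118 ] y [-0.1116  0.1117] z 0.0929
top0 bar n 182 mean [-0.1528 -0.001   0.1223] y -0.059 0.059 ztop 0.1256 slope 0.0025
w1 lid x [-0.1109  0.115 ] y [-0.111   0.1101] z 0.093
w1 bar n 1155 mean [-0.1524 -0.0035  0.1221] y -0.06 0.059 ztop 0.1242 slope 0.0025
w2 lid x [-0.111   0.1154] y [-0.1111  0.1132] z 0.0926
w2 bar n 1078 mean [-0.1522 -0.0088  0.1215] y -0.06 0.059 ztop 0.1237 slope 0.0031
```

Run:
```python
from h import *
def box(p,O): d=np.asarray(p)-O; return np.stack([d@BX,d@BY,np.asarray(p)[...,2]],-1)
O=np.array([.625,.028,0])
for fn in('w1','w2','top0'):
    f=load(fn); c=cloud(f); b=box(c,O); g=f['pixels'].mean(-1)
    m=(np.abs(b[...,1])<.045)&(c[...,2]>.105)&(c[...,2]<.13)&(b[...,0]<-.14)&(b[...,0]>-.18)
    p=b[m]; print(fn,'bar x',np.percentile(p[:,0],[3,50,97]).round(4),'z',np.percentile(p[:,2],[50,95]).round(4))
    m=(b[...,1]>.105)&(b[...,1]<.15)&(c[...,2]>.075)&(c[...,2]<.25)&(g<75)&(b[...,0]<.11)&(b[...,0]>-.1)
    n,l,s,_=cv2.connectedComponentsWithStats(m.astype('uint8'),connectivity=8)
    k=1+s[1:,4].argmax(); m=l==k; p=b[m]
    print('  n',len(p),s[k],'y',np.percentile(p[:,1],[2,50,98]).round(4))
    r=np.hypot(.11-p[:,0],p[:,2]-.086); q=p[(r>.04)&(r<.165)]
    e=cv2.fitLine(q[:,[0,2]].astype('float32'),cv2.DIST_HUBER,0,.002,.01).ravel()
    a=np.arctan2(-e[1],e[0]); x0,z0=e[2:]; off=(z0-.086)*np.cos(a)-(.11-x0)*np.sin(a)
    print('  angle depth',a.round(4),'offset from hinge axis',off.round(4),'angle through hinge',np.median(np.arctan2(q[:,2]-.086,.11-q[:,0])).round(4),'rmax',r.max().round(3))
    # ray-cast onto plane y=.127
    v,u=np.nonzero(m); fl=K(f); d=np.stack([(u-f['cx'])/fl,(v-f['cy'])/fl,np.ones(len(u))],1)@f['pose'][:3,:3].T
    C=f['pose'][:3,3]; 
    for Y in(.124,.127):
        t=(Y-(C-O)@BY)/(d@BY); P=box(C+d*t[:,None],O); r=np.hypot(.11-P[:,0],P[:,2]-.086); q=P[(r>.04)&(r<.165)]
        e=cv2.fitLine(q[:,[0,2]].astype('float32'),cv2.DIST_HUBER,0,.002,.01).ravel(); a=np.arctan2(-e[1],e[0]); x0,z0=e[2:]
        print('  ray',Y,a.round(4),'off',((z0-.086)*np.cos(a)-(.11-x0)*np.sin(a)).round(4))
    vis=f['pixels'].copy(); vis[m]=[255,0,0]; g2=dict(f); g2['pixels']=vis; zoomf(g2,'m_'+fn)
```

```text
w1 bar x [-0.1588 -0.1524 -0.1481] z [0.1227 0.1245]
  n 442 [281 296  53  21 442] y [0.1216 0.1259 0.1391]
  angle depth 0.3628 offset from hinge axis 0.014 angle through hinge 0.4684 rmax 0.169
  ray 0.124 0.2705 off 0.0297
  ray 0.127 0.277 off 0.025
w2 bar x [-0.1587 -0.1521 -0.1482] z [0.1224 0.124 ]
  n 386 [225 189  60  29 386] y [0.1144 0.1253 0.1274]
  angle depth 0.4777 offset from hinge axis -0.0006 angle through hinge 0.4694 rmax 0.109
  ray 0.124 0.437 off 0.0031
  ray 0.127 0.437 off 0.001
top0 bar x [-0.159  -0.1529 -0.1476] z [0.1229 0.1262]
  n 211 [284 131  53  17 211] y [0.1127 0.1243 0.1374]
  angle depth 0.4609 offset from hinge axis 0.004 angle through hinge 0.4835 rmax 0.169
  ray 0.124 0.4245 off 0.01
  ray 0.127 0.4774 off -0.0045
```

View pics/m_w2.png

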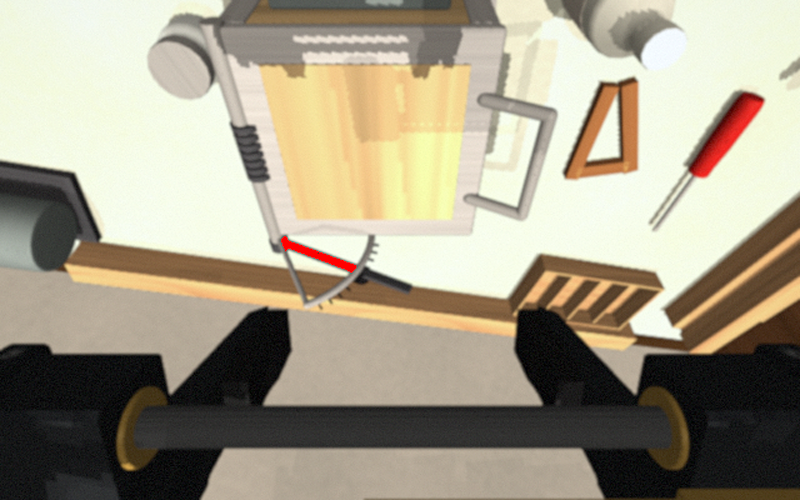

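Run:
```python
from h import *
O=np.array([.625,.028,0])+.002*BX
for t,yy,z in((.9,-.02,.25),(.8,-.02,.26),(.7,-.04,.27)):
    p=O+.02*BX+yy*BY+[0,0,z]; q=robot.inverse_kinematics(p,tool(t)); print(t,None if q is None else np.round(q,2))
    if q is not None:
        robot.goto(p,tool(t)); f=grab('wrist','w3'); zoomf(f,'w3z'); print(f['pose'][:3,3],f['pose'][:3,2]); break
```

```text
0.9 [ 0.68  0.95 -1.18  2.36  2.48  0.94 -0.43]
[ 0.46574762 -0.03070103  0.26266528] [ 0.91621474  0.21004273 -0.34122221]
```

View pics/w3z.png

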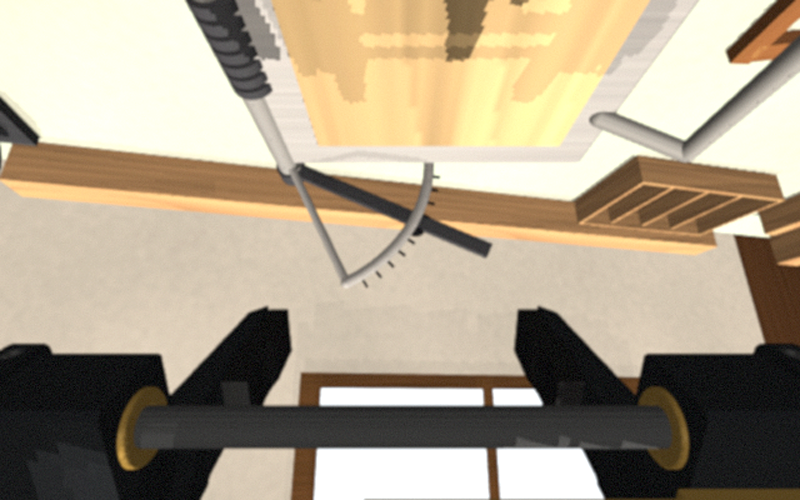

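w3 shows the whole pointer clearly side-on, from about (300,170) to (490,250) in the scaled picture.

Run:
```python
from h import *
O=np.array([.625,.028,0])+.002*BX
def box(p): d=np.asarray(p)-O; return np.stack([d@BX,d@BY,np.asarray(p)[...,2]],-1)
f=load('w3'); c=cloud(f); b=box(c); g=f['pixels'].mean(-1)
m=(b[...,1]>.11)&(b[...,1]<.145)&(c[...,2]>.08)&(c[...,2]<.25)&(g<62)&(b[...,0]<.1)&(b[...,0]>-.1)
P=b[m]; print(len(P),'y',np.percentile(P[:,1],[2,50,98]).round(4))
v,u=np.nonzero(m); fl=K(f); d=np.stack([(u-f['cx'])/fl,(v-f['cy'])/fl,np.ones(len(u))],1)@f['pose'][:3,:3].T; C=f['pose'][:3,3]
def rep(n,P):
    r=np.hypot(.11-P[:,0],P[:,2]-.086); q=P[(r>.03)&(r<.165)]
    e=cv2.fitLine(q[:,[0,2]].astype('float32'),cv2.DIST_HUBER,0,.002,.01).ravel(); a=np.arctan2(-e[1],e[0]); x0,z0=e[2:]
    far=q[np.hypot(.11-q[:,0],q[:,2]-.086)>.12]
    print(n,'slope',a.round(4),'off',((z0-.086)*np.cos(a)-(.11-x0)*np.sin(a)).round(4),'thru hinge',np.median(np.arctan2(q[:,2]-.086,.11-q[:,0])).round(4),'far',np.median(np.arctan2(far[:,2]-.086,.11-far[:,0])).round(4),'rmax',r.max().round(3))
rep('depth',P)
for Y in(.122,.124,.127):
    t=(Y-(C-O)@BY)/(d@BY); rep(Y,box(C+d*t[:,None]))
vis=f['pixels'].copy(); vis[m]=[255,0,0]; g2=dict(f); g2['pixels']=vis; zoomf(g2,'m_w3',(200,100,440,250))
```

```text
1628 y [0.1226 0.1259 0.1277]
depth slope 0.4321 off 0.0003 thru hinge 0.4374 far 0.4354 rmax 0.17
0.122 slope 0.4331 off 0.0019 thru hinge 0.4537 far 0.4477 rmax 0.169
0.124 slope 0.4334 off 0.001 thru hinge 0.4451 far 0.442 rmax 0.169
0.127 slope 0.4337 off -0.0003 thru hinge 0.4325 far 0.433 rmax 0.17
```

View pics/m_w3.png

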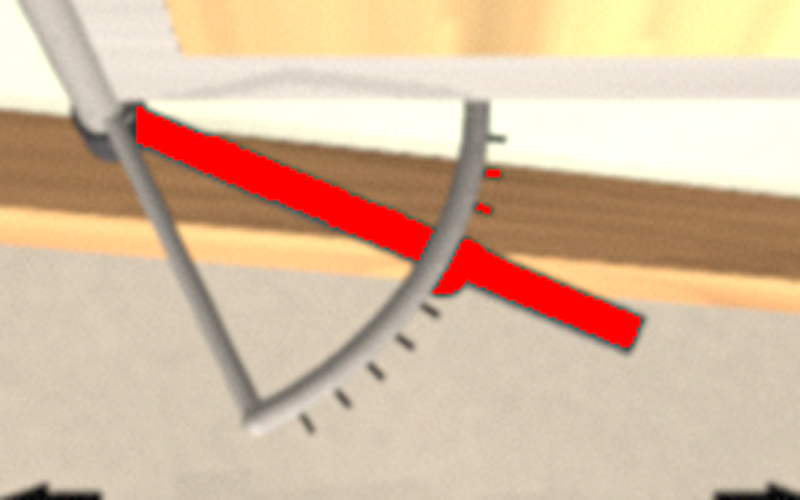

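Pointer angle is 0.434 rad. The slope and the through-hinge angle agree, and the measured length is 170 mm. Next is pressing the plunger.

Run:
```python
from h import *
p=np.array([.489,-.0495,.0])
def st(n): s=robot.observe(); print(n,s['time_s'].__round__(2),np.round(s['tcp_pos'],4),np.round(s['contact_force'],1),round(s['grip_width'],4))
robot.goto(p+[0,0,.22],tool()); robot.gripper_to(0.0); st('above')
robot.move_straight(p+[0,0,.125],feed=.1); st('near')
r=robot.move_straight(p+[0,0,.090],feed=.03,stop_force=16); print(r); st('down')
robot.hold(.4); st('held'); grab('side','s_press')
robot.move_straight(p+[0,0,.2],feed=.12); st('up'); f=grab('wrist','w4'); zoomf(f,'w4z')
```

```text
above 7.87 [ 0.489  -0.0495  0.22  ] [-0.9 -1.  -0.1] 0.0003
near 8.97 [ 0.4893 -0.0493  0.1254] [1.3 0.2 0.6] 0.0003
True
down 9.85 [ 0.4891 -0.0495  0.0974] [-1.3 -0.6  9.2] 0.0005
held 10.25 [ 0.4891 -0.0495  0.0974] [-1.2 -0.2  9.7] 0.0005
up 11.31 [ 0.4885 -0.0497  0.1992] [ 0.  -0.9  0.1] 0.0005
```

View pics/w4z.png

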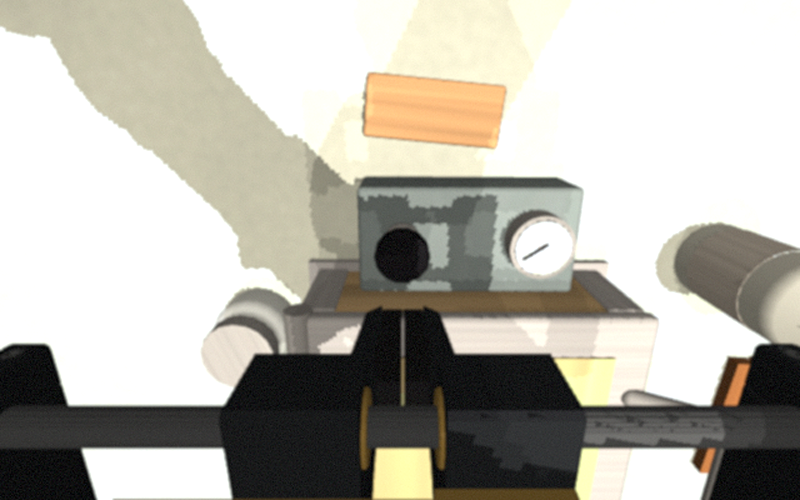

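View pics/s_press.png

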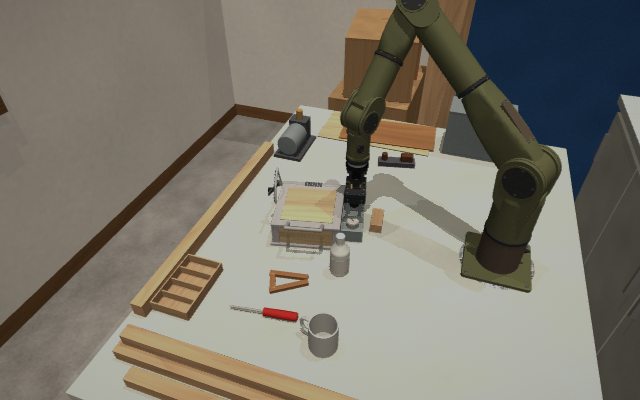

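The plunger came back up: the head is at (402,255) in w4z. The press ended at about 13.6 mm of travel with 9.5 N, which doesn't prove it reached the stop. I'll press once more, a little harder, with the lid still shut.

Run:
```python
from h import *
p=np.array([.489,-.0495,.0])
def st(n): s=robot.observe(); print(n,s['time_s'].__round__(2),np.round(s['tcp_pos'],4),np.round(s['contact_force'],1))
c=cloud(load('w4')); print('plunger top z up again',np.nanmedian(c[200:209,317:327].reshape(-1,3),0).round(4))
robot.move_straight(p+[0,0,.115],feed=.12); st('near')
for z in(.097,.095,.093,.091):
    r=robot.move_straight(p+[0,0,z],feed=.02,stop_force=22); st((z,r))
    if r or robot.observe()['contact_force'][2]>16: break
robot.hold(.3); st('held')
robot.move_straight(p+[0,0,.2],feed=.15); st('up'); f=grab('wrist','w5'); c=cloud(f); print('z up',np.nanmedian(c[200:209,317:327].reshape(-1,3),0).round(4))
```

```text
plunger top z up again [ 0.4882 -0.0495  0.0892]
near 12.22 [ 0.4893 -0.0493  0.1153] [-0.1 -1.   0.7]
(0.097, False) 13.27 [ 0.4894 -0.0496  0.0974] [-1.4 -1.7  9.5]
(0.095, False) 13.52 [ 0.4894 -0.0495  0.0972] [-4.8 -2.2 28.9]
held 13.82 [ 0.4894 -0.0495  0.0972] [-5.1 -3.2 28.8]
up 14.67 [ 0.4884 -0.0498  0.199 ] [-1.   0.4 -0.6]
z up [ 0.4879 -0.0496  0.0893]
```

The stop is confirmed: the force rose to 29 N with no further travel, and the head returned to z=0.089. Now I'll grasp the handle.

```bash
cat >> h.py <<'E'
O=np.array([.625,.028,0])+.002*BX
def bx(x,y,z): return O+x*BX+y*BY+z*Z
def hpos(a): 
    return bx(.110-.265*np.cos(a)+.032*np.sin(a),0,.086+.265*np.sin(a)+.032*np.cos(a))
def tcp(a): return hpos(a)+[0,0,.003]
def angle():
    from scipy.optimize import minimize_scalar
    t=robot.observe()['tcp_pos']-np.array([0,0,.003])-O; x,z=t@BX-.11,t[2]-.086
    return np.arctan2(z,-x)-np.arctan2(.032,.265), np.hypot(x,z)
def st(n): s=robot.observe(); print(n,s['time_s'].__round__(2),np.round(s['tcp_pos'],4),np.round(s['contact_force'],1),round(s['grip_width'],4),np.round(angle(),4))
E
python3 - <<'E'
from h import *
print(tcp(0))
for a in np.linspace(0,.45,6): assert robot.inverse_kinematics(tcp(a),tool()) is not None
robot.goto(tcp(0)+[0,0,.1],tool()); robot.gripper_to(.05); st('above'); f=grab('wrist','w6'); zoomf(f,'w6z')
c=cloud(f); d=c-O; bb=np.stack([d@BX,d@BY,c[...,2]],-1); m=(np.abs(bb[...,1])<.045)&(c[...,2]>.105)&(c[...,2]<.13)&(bb[...,0]<-.14)&(bb[...,0]>-.18)
print(m.sum(),bb[m].min(0) if m.any() else 0,bb[m].max(0) if m.any() else 0,np.median(bb[m],0))
E
```

```text
[0.59084273 0.17713846 0.121     ]
above 16.55 [0.5908 0.1772 0.221 ] [-0.4  0.6  0. ] 0.05 [0.3418 0.2961]
1981 [-0.16218838 -0.0449859   0.1168417 ] [-0.15024239  0.04498773  0.12553587] [-0.15642378 -0.00448493  0.1229278 ]
```

View pics/w6z.png

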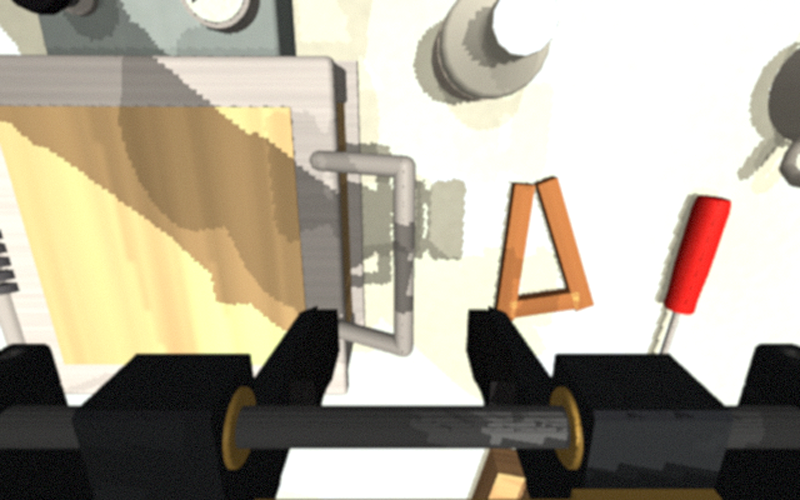

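w6 shows the bar running from (405,165) to (405,345), centred between the open fingers. Depth gives it 1 mm from the expected spot.

Run:
```python
from h import *
print(robot.move_straight(tcp(0)-.001*BX,feed=.1,stop_force=12)); st('down')
robot.gripper_to(0.0); st('gripped')
```

```text
False
down 17.75 [0.5911 0.1785 0.1217] [-0.1  0.5  0.4] 0.0503 [0.0021 0.2682]
gripped 18.43 [0.5907 0.1779 0.1211] [0.5 0.1 0.4] 0.0105 [-1.000e-04  2.678e-01]
```

Run:
```python
from h import *
for a in np.linspace(0,.42,8)[1:]:
    robot.move_straight(tcp(a)-.001*BX,feed=.07); st(round(a,3))
    if abs(robot.observe()['grip_width']-.0105)>.004: print('SLIP'); break
f=grab('wrist','w7'); zoomf(f,'w7z'); g=grab('top','t7'); zoomf(g,'t7z',(235,100,395,220)); g=grab('side','s7'); zoomf(g,'s7z',(235,120,395,240))
```

```text
0.06 18.81 [0.5912 0.1757 0.1369] [ 1.4  0.1 -6.7] 0.0106 [0.0598 0.2678]
0.12 19.18 [0.5919 0.1722 0.1528] [ 1.6  1.  -6.7] 0.0103 [0.1206 0.2677]
0.18 19.56 [0.5928 0.168  0.1682] [ 1.7  0.9 -7.2] 0.0104 [0.1804 0.2676]
0.24 19.93 [0.594  0.1628 0.1834] [ 3.3 -0.1 -7.7] 0.0103 [0.2403 0.2675]
0.3 20.31 [0.5954 0.1567 0.1981] [ 2.6 -1.4 -9.4] 0.0101 [0.3001 0.2674]
0.36 20.68 [0.597  0.1497 0.2124] [ 3.1 -3.2 -9.3] 0.0102 [0.3601 0.2671]
0.42 21.06 [0.5987 0.1421 0.2259] [  2.7  -4.  -11.7] 0.0099 [0.4184 0.2669]
```

View pics/w7z.png

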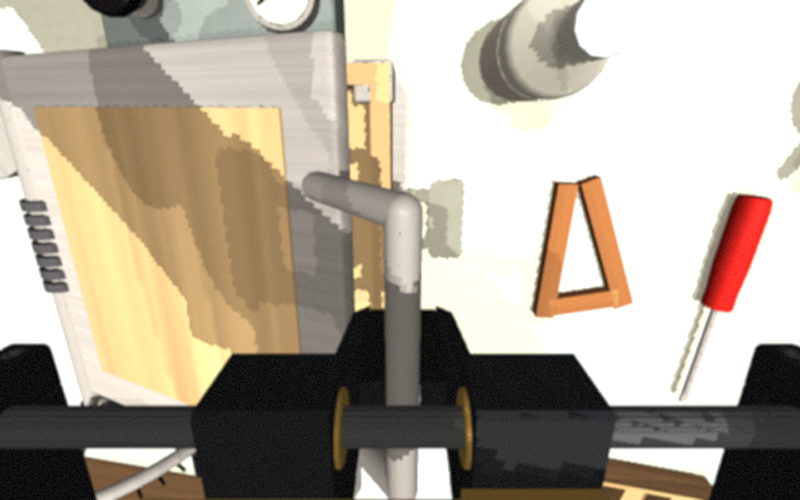

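View pics/s7z.png

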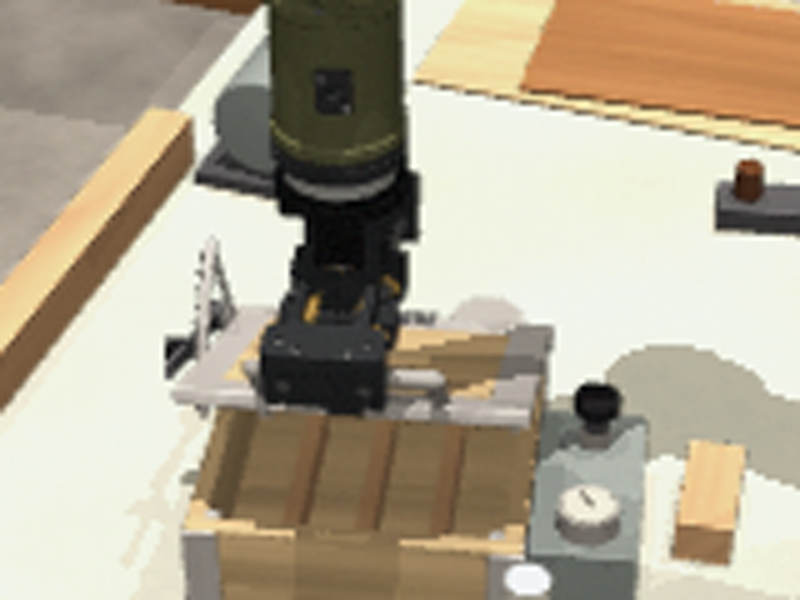

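View pics/t7z.png

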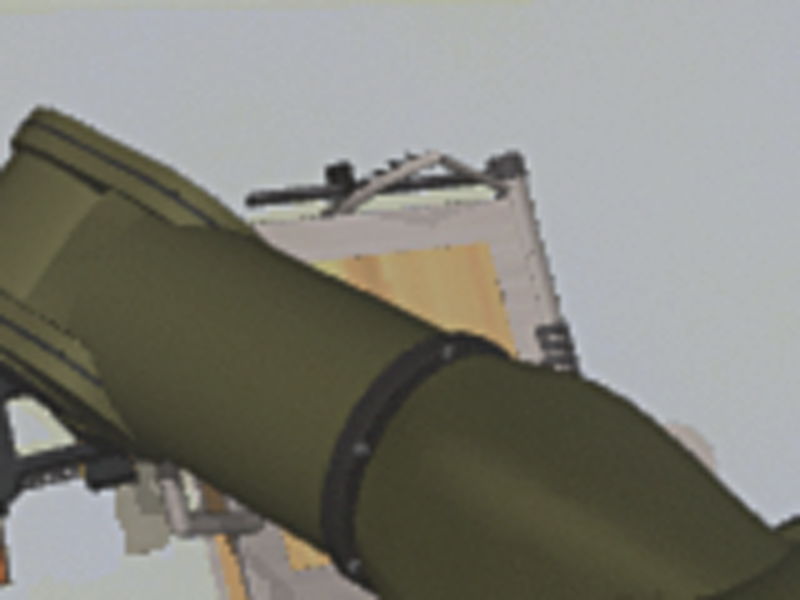

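The lid is up and held, with the pointer undisturbed. I'll measure the lid's plane from the wrist and side depth images.

```bash
cat >> h.py <<'E'
def lidangle(fn,a0):
    f=load(fn); c=cloud(f); d=c-O; x,y,z=d@BX,d@BY,c[...,2]
    s=(.11-x)*np.cos(a0)+(z-.086)*np.sin(a0); n=-(.11-x)*np.sin(a0)+(z-.086)*np.cos(a0)
    m=(np.abs(y)<.105)&(s>.03)&(s<.215)&(np.abs(n-.006)<.008)
    A=np.stack([.11-x[m],y[m],np.ones(m.sum())],1); w=np.ones(m.sum())
    for _ in range(6):
        k=np.linalg.lstsq(A*w[:,None],z[m]*w,rcond=None)[0]; r=z[m]-A@k; w=1/np.maximum(1,np.abs(r)/.001)**.5
    print(fn,m.sum(),'slope angle',np.arctan(k[0]).round(4),'cross-tilt',k[1].round(4),'n off',np.median(n[m]).round(4),'thru hinge',(a0+np.median((n[m]-.006)/s[m])).round(4))
E
python3 - <<'E'
from h import *
for a in('w1','w2','w3','w6','top0','side0'): lidangle(a,0)
for a in('w7','s7','t7'): lidangle(a,.418)
E
```

```text
w1 25305 slope angle -0.0033 cross-tilt 0.0003 n off 0.0072 thru hinge 0.0097
w2 25202 slope angle -0.0032 cross-tilt 0.0012 n off 0.0068 thru hinge 0.0068
w3 33023 slope angle -0.0033 cross-tilt -0.0073 n off 0.0072 thru hinge 0.0101
w6 54820 slope angle -0.0027 cross-tilt 0.0037 n off 0.0073 thru hinge 0.0106
top0 4480 slope angle -0.0038 cross-tilt -0.0007 n off 0.0072 thru hinge 0.0098
side0 2207 slope angle -0.0041 cross-tilt -0.0008 n off 0.0075 thru hinge 0.0117
w7 52095 slope angle 0.4233 cross-tilt 0.0065 n off 0.0078 thru hinge 0.4326
s7 440 slope angle 0.4187 cross-tilt -0.0028 n off 0.0079 thru hinge 0.4347
t7 917 slope angle 0.4185 cross-tilt -0.0009 n off 0.0077 thru hinge 0.4336
```

Run:
```python
from h import *
robot.move_straight(tcp(.4335)-.001*BX,feed=.05); robot.hold(.5); st('set')
for n,o in(('wrist','w8'),('side','s8'),('top','t8')): grab(n,o); lidangle(o,.433)
st('x')
# pointer from top/side before and after
def ptr(fn):
    f=load(fn); c=cloud(f); d=c-O; x,y,z=d@BX,d@BY,c[...,2]; g=f['pixels'].mean(-1); r=np.hypot(.11-x,z-.086)
    m=(y>.118)&(y<.136)&(r>.04)&(r<.168)&(z>.09)&(x<.1)&(g<60)
    print(fn,m.sum(),'ptr thru hinge',np.median(np.arctan2(z[m]-.086,.11-x[m])).round(4))
for a in('w1','w2','w3','top0','t7','t8'): ptr(a)
zoomf(load('t8'),'t8z',(255,115,365,197)); zoomf(load('s8'),'s8z',(235,120,395,240))
```

```text
set 21.96 [0.599  0.1405 0.2285] [  4.2  -4.  -11.6] 0.0101 [0.4299 0.2668]
w8 51076 slope angle 0.4348 cross-tilt 0.0065 n off 0.0074 thru hinge 0.444
s8 416 slope angle 0.4316 cross-tilt -0.0024 n off 0.0077 thru hinge 0.447
t8 887 slope angle 0.4266 cross-tilt -0.0053 n off 0.0073 thru hinge 0.4451
x 22.11 [0.599  0.1406 0.2285] [  3.   -4.2 -12.1] 0.0101 [0.4299 0.2669]
w1 548 ptr thru hinge 0.461
w2 478 ptr thru hinge 0.4508
w3 1284 ptr thru hinge 0.4361
top0 107 ptr thru hinge 0.4734
t7 83 ptr thru hinge 0.4788
t8 83 ptr thru hinge 0.4761
```

View pics/s8z.png

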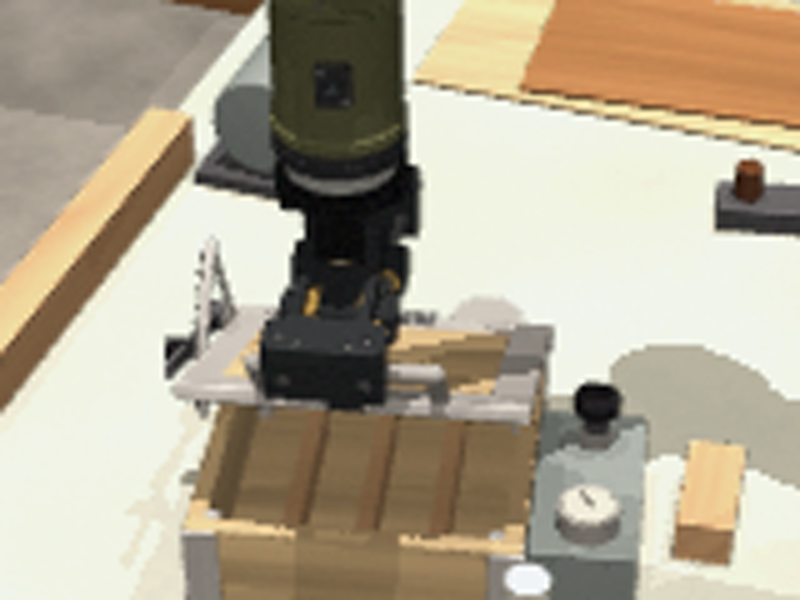

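Run:
```python
from h import *
st('before'); robot.finish_job()
```

```text
before 22.11 [0.599  0.1406 0.2285] [  3.   -4.2 -12.1] 0.0101 [0.4299 0.2669]
the job is handed in; nothing more can be done
```

I pressed the vent plunger to its stop with the lid shut. I then raised the lid by its handle until it lay in line with the pointer, and handed the job in still holding it there, at 22 s of the 48 s.

- **Plunger:** I pressed it twice. The first press left about 0.4 mm of doubt about whether it reached the stop. On the second, the force rose from 9.5 N to 29 N with no further travel, so it was on the stop. The head was back up at 89 mm after both presses.
- **Pointer:** a near side-on wrist view gave an angle of about 0.434 rad, with a measured length of 170 mm. Views from above read higher, 0.45 to 0.48 rad. I put that down to seeing the strip's top face and didn't use them. In the top view the pointer read 0.473 before the lift and 0.476 after, which is within noise, so I saw no sign that it moved.
- **Lid:** with a -0.003 to -0.004 rad offset seen on the shut lid corrected, the three cameras' readings of the lid's slope were about 0.438 (wrist), 0.4355 (side) and 0.430 (top). The arm's own position gave 0.430. The mean is about 0.435 rad, so I take the lid to be within about 0.01 rad of the pointer.
- **Grip:** it stayed at about 10 mm on the bar throughout the lift, with no sign of slipping.
- **Other objects:** I saw none disturbed in the last wrist and side pictures, but I didn't measure them one by one.

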